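# Set the board holder's gap to the gauge with its thumbwheel

## Task

Get the circuit-board holder ready for the next board: with a fingertip laid lightly on top of its knurled thumbwheel, roll the wheel, stroke after stroke, to close the gap between the blue jaws until the black pointer stands wholly inside the orange band of the gauge, then take the finger away. Turn only the wheel: do not touch the jaws, pointer or gauge slider, and leave the things lying around the holder where they are. Nothing needs to be gripped or lifted.

Things in the scene. Friction and masses are not known exactly. Their poses are not given: they have to be found in the camera images.
- holder: Board holder on soft feet, fixed to the bench, 130 (x) x 290 (y) mm; origin at the centre of its underside, the jaws close along its y. Fixed blue jaw (100 x 14 mm, top 66 mm above the bench) at y = +125 mm, moving jaw near y = -40, and at y = -115 a grey housing 96 (x) x 48 (y) mm, top 78 mm above the bench, out of which the thumbwheel stands. White scale bar along the +x edge.
- wheel: Knurled thumbwheel, radius 30 mm, 22 mm wide, grey with bright ridges and two yellow ones. Origin at its centre; axle along the holder's y; the body turns with it. Rolling its top to the holder's +x closes the gap, 4 mm of jaw travel per radian (0.133 mm per mm of a stroke that does not slip); to -x opens it. It grips the finger by friction, turns with about 1 N at the rim and stays where left.
- wheel_top (a point): Crown of the thumbwheel, 96 mm above the bench (does not turn; axes as the holder's), 18 mm above the two housing cheeks beside it, whose inner faces are 14 mm either side (y) of its mid-plane. The feet are springy: pressed here, the wheel with the whole upper holder (jaws, gauge) yields straight down up to 8 mm, from about 3.5 N, 0.6 N more per mm, and comes back up when released.
- jaw: Moving blue jaw, 100 (x) x 14 (y) x 34 mm, origin at the centre of its underside; it slides along the holder's +y as the gap closes (50 mm in all), driven only by the wheel. A black pointer 4 mm wide (y) runs from it in +x over the white scale bar. Not to be touched.
- pointer_tip (a point): Top of the black pointer's tip, on its centre line, about 51 mm above the bench; axes as the holder's.
- gauge: Small white slider, 20 (x) x 30 (y) mm, on the outer edge of the white scale bar, with an orange band 10 mm wide (y) across its middle; it stands somewhere along the bar, further in +y than the pointer at first. Origin on the holder's centre line, 92 mm in -x of the slider, level with its underside. Not to be moved.
- gauge_mark (a point): Middle of the orange band, at the edge next to the pointer; axes as the holder's. The job is done when pointer_tip and this have the same holder y (band half-width less pointer half-width = 3 mm either way).
- board: Loose green circuit board 70 x 95 mm, up to 16 mm high, a bystander; origin at the centre of its underside.
- module: Loose maroon metal box 55 x 80 x 28 mm, a bystander; origin at the centre of its underside.
- jar: Loose round clear tub with a blue cap, 58 mm across, 42 mm high, a bystander; origin at the centre of its underside.

How it is judged:
By the outcome, as a careful person would: the job done as asked, in the order asked, and still so for the second after the job is handed in, with the robot touching nothing.
It also fails if it takes over 58 s, if anything falls off the work surface, if the arm or the gripper's body presses on something with over 40 N, if the wrist force passes 120 N, or if a joint passes its speed limit or range.

## Robot

A 6-joint arm with a two-finger parallel gripper is mounted at the origin on the work surface. World frame = base frame: x ahead of the robot, y to its left, z up, the work surface at z = 0. Lengths are in m, angles in rad, forces in N, time in s.
With the tool pointing down it reaches from about 0.325 to 0.775 m from the base axis. Payload 9.3 kg.
Tool frame: the origin (TCP) lies on the front face of the gripper's body, between the roots of the fingers; the fingertips stand 73 mm ahead of it and the grasp point (between the pads) lies 54 mm ahead of it; y points along the fingers, x is the direction in which the jaws open and shut, and the axes are right-handed (so a half turn about y gives the same grasp; the last joint's range is limited). The gripper opens to 85 mm and grips with 20 to 120 N. Pads are 22 mm wide; open, the fingers measure 114 mm over their backs; the gripper's body (76 mm by 85 mm) begins 54 mm behind the grasp point. The pads swing forward as they close: fully open they stand 13 mm farther back than shut.
Start: joints at [-1.332, 0.259, 0.021, 1.334, 0, 1.418], TCP at [0.21, -0.508, 0.304] pointing down, gripper open.
Joint ranges: [-3.04, 3.04], [-0.91, 1.82], [-1.04, 1.36], [-1.92, 1.95], [-1.52, 1.45], [-3.14, 3.14]. Speed limits (rad/s): [2.22, 2.22, 2.79, 3.14, 3.14, 3.14].

## Interface

Orientations are given as a rotation vector (axis times angle).
In Python, from rig import robot, cams gives the robot as it stands. The module is installed in compiled form; this text tells all that it offers.
- The arm moves only by the tool step_arm, never from a script. Its argument "motion" is one flat list of numbers, 7 for each row, row after row: the shift along the world's x, y, z in units of 30 mm (1.0 is 30 mm), then the turn, a rotation vector about the world's x, y, z in rad, then the finger opening in mm, from 0 to 85.4. A call has 1 to 20 rows; each row shifts and turns the commanded pose from where the row before left it; what a row does not reach is not made up. A row lasts 1/8 s, in which the tool goes at most 62.5 mm and 10.7 degrees, less where a joint would pass 70% of its speed; a pose out of reach is approached as far as the arm can. A call is refused whole if a number of a shift passes 1 or a number of a turn 0.188, either way. A call with a gripper value outside its range is refused whole. The fingers move at their own pace and stop on an object; the grip force is fixed at half the most. Time passes only in rows, so rows that do not move let the fingers close. It gives the time, the measured TCP pose, the force and the opening at its end, in the units of the state.
- robot.get_state(): the state, without advancing time (a new reading comes with each control period).
- cams.snapshot(name): name is "scene" or "top" or "wrist"; returns a dict with "image" (480x640x3 uint8, red, green, blue), "fx", "fy", "cx", "cy" (pixels), "extrinsics" (4x4, takes a point from camera to world coordinates). Camera axes: x right, y down, z forward; pixel columns grow to the right and rows downward; lengths in m; the calibration is good to about 2 mm. A picture is of the moment at which its call begins. There is no depth.
- robot.job_done(): hands the job in, once; it reports no verdict.
The state is a dict: "clock": time; "q": joint angles; "qvel": joint speeds; "joint_torque": joint torques, N m; "tool_pos": TCP position; "tcp_rot": TCP orientation; "force": force on the tool from outside, world axes, zero at the start; "moment": the same for the moment, N m; "width": finger opening in m.
Only numpy, scipy, OpenCV 4.12 (cv2) and the standard library are available. Lean on these libraries where they do the work, as an engineer would, in place of code of your own. Each camera call takes 0.05 s, during which the arm holds its last target.

## Working session

There is one attempt and no reset: what is moved stays moved. The work goes in short steps, Python scripts to look and compute and a tool call to move; the robot and the scene stay as the last step left them, time stands still between calls to the robot, and variables do not carry over. Pictures are saved under pics/ and viewed, and the job is handed in when it is done.

Besides the shell and the picture viewer there is one more tool, called after ">>>" as name(argument=value, ...), one argument or row to a line, values as JSON. step_arm: Moves the arm, as the interface text tells. Its arguments: {"type":"object","properties":{"motion":{"type":"array"}},"required":["motion"]}

```bash
mkdir -p pics; cat > h.py <<'E'
import numpy as np, cv2
from rig import robot, cams
def snap(n,f):
    s=cams.snapshot(n); cv2.imwrite('pics/'+f,s['image'][:,:,::-1]); return s
def ray(s,u,v):
    E=np.array(s['extrinsics']); d=E[:3,:3]@np.array([(u-s['cx'])/s['fx'],(v-s['cy'])/s['fy'],1.]); return E[:3,3],d
def onz(s,u,v,z):
    o,d=ray(s,u,v); return o+d*(z-o[2])/d[2]
def proj(s,p):
    E=np.array(s['extrinsics']); c=E[:3,:3].T@(np.array(p)-E[:3,3]); return s['cx']+s['fx']*c[0]/c[2], s['cy']+s['fy']*c[1]/c[2]
E
python3 - <<'E'
from h import *
for n in ['scene','top','wrist']:
    s=snap(n,n+'0.png'); print(n,np.round(s['extrinsics'],3).tolist(),s['fx'])
st=robot.get_state(); print(st)
E
```

```text
scene [[-0.24, 0.724, -0.647, 1.251], [0.971, 0.192, -0.145, 0.221], [0.019, -0.662, -0.749, 0.879], [0.0, 0.0, 0.0, 1.0]] 586.2563083449894
top [[-0.025, -0.99, 0.142, 0.363], [-1.0, 0.023, -0.014, 0.075], [0.01, -0.142, -0.99, 1.32], [0.0, 0.0, 0.0, 1.0]] 620.4644580669162
wrist [[0.382, -0.889, -0.251, 0.274], [-0.924, -0.368, -0.102, -0.482], [-0.002, 0.271, -0.962, 0.374], [0.0, 0.0, 0.0, 1.0]] 332.03207382427826
{'clock': 0.15, 'q': array([-1.33162101e+00,  2.59038641e-01,  2.09542487e-02,  1.33369078e+00,
       -3.09348380e-05,  1.41817579e+00]), 'qvel': array([ 0.00099252, -0.00345909,  0.00260203,  0.00114782, -0.00060582,
        0.0013478 ]), 'joint_torque': array([ 3.20795756e-03, -5.55968356e+01,  3.44663036e+01,  1.13020657e-02,
       -1.48493627e-04,  1.30711250e-06]), 'tool_pos': array([ 0.20996326, -0.50819961,  0.30342532]), 'tcp_rot': array([-1.36880232,  0.91646226, -0.91523932]), 'force': array([-0.59494367,  0.38250336, -0.24637566]), 'moment': array([ 0.00196232,  0.00633122, -0.02322025]), 'width': 0.08537060732539407}
```

View pics/scene0.png

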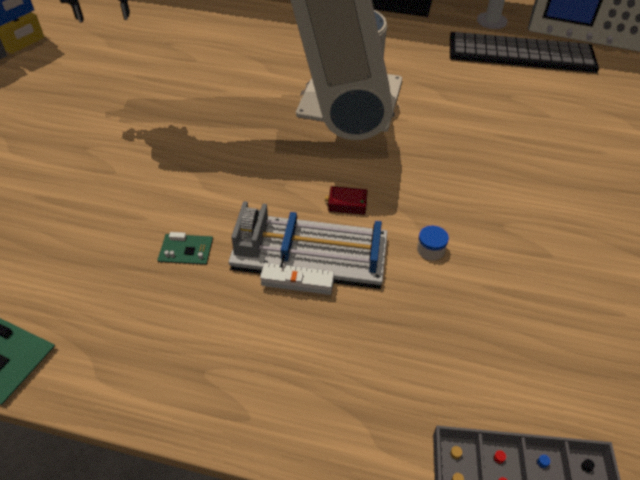

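View pics/top0.png

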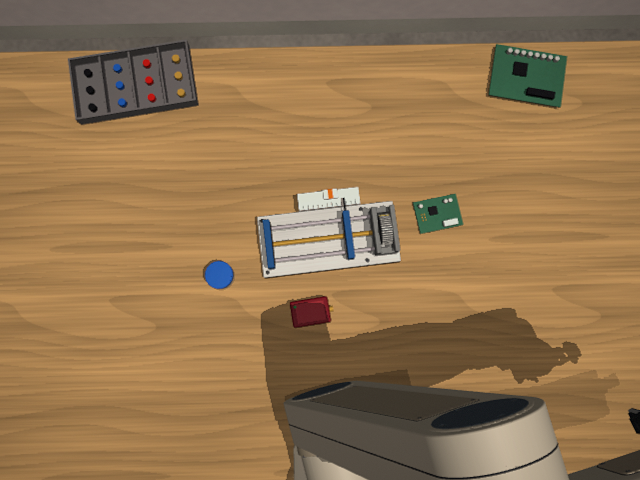

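```bash
python3 - <<'E'
from h import *
from scipy.spatial.transform import Rotation as R
print(R.from_rotvec([-1.36880232,  0.91646226, -0.91523932]).as_matrix().round(3))
E
```

```text
[[ 0.382 -0.     0.924]
 [-0.924  0.001  0.382]
 [-0.001 -1.     0.   ]]
```

```bash
python3 - <<'E'
import cv2
a=cv2.imread('pics/top0.png')[175:285,245:410]
cv2.imwrite('pics/z0.png',cv2.resize(a,None,fx=4.8,fy=4.8,interpolation=cv2.INTER_CUBIC))
E
```

```text
(no output)
```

View pics/z0.png

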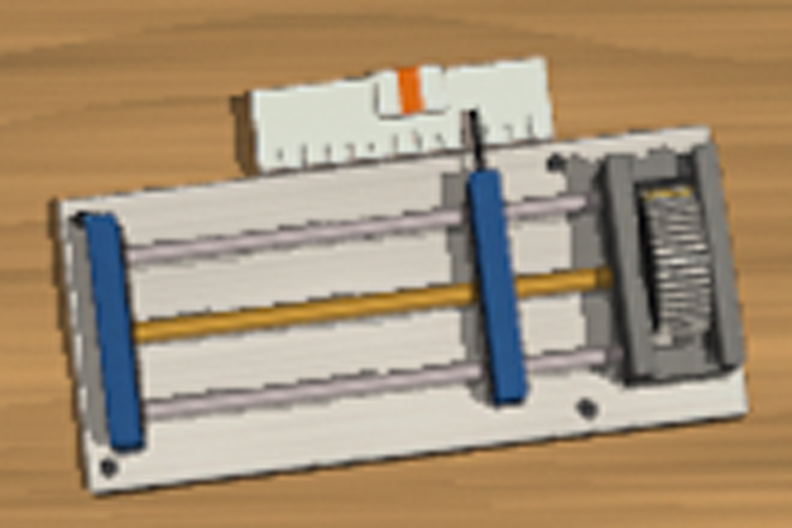

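```bash
cat > m.py <<'E'
from h import *
def masks(im):
    hsv=cv2.cvtColor(im,cv2.COLOR_RGB2HSV)
    return dict(blue=cv2.inRange(hsv,(100,120,50),(125,255,255)),orange=cv2.inRange(hsv,(3,170,170),(16,255,255)),
      black=cv2.inRange(hsv,(0,0,0),(180,255,70)))
def blobs(m,mn):
    n,l,s,c=cv2.connectedComponentsWithStats(m)
    return [(s[i].tolist(),c[i].round(2).tolist(),cv2.minAreaRect(np.argwhere(l==i)[:,::-1].astype(np.float32))) for i in range(1,n) if s[i][4]>=mn]
E
python3 - <<'E'
from m import *
for n,roi in [('top',(175,285,245,410)),('scene',(190,310,220,400))]:
    s=cams.snapshot(n); M=masks(s['image'])
    r=np.zeros((480,640),np.uint8); r[roi[0]:roi[1],roi[2]:roi[3]]=255
    print(n)
    for k in M:
        for b in blobs(M[k]&r,4):
            print(k,b[0],b[1],np.round(b[2][0],1),np.round(b[2][1],1),round(b[2][2],1),'z66',onz(s,*b[1],.066).round(4),'z51',onz(s,*b[1],.051).round(4))
a=cv2.imread('pics/scene0.png')[195:305,225:395]
cv2.imwrite('pics/z1.png',cv2.resize(a,None,fx=4.6,fy=4.6,interpolation=cv2.INTER_CUBIC))
E
```

```text
top
blue [342, 210, 13, 49, 314] [347.93, 234.29] [347.9 234. ] [48.4  6.6] 82.5 z66 [ 0.5391 -0.0056  0.066 ] z51 [ 0.5412 -0.0065  0.051 ]
blue [262, 220, 13, 49, 323] [268.3, 243.52] [268.3 243.8] [48.7  6.9] 82.9 z66 [0.5239 0.1572 0.066 ] z51 [0.5258 0.1582 0.051 ]
orange [328, 189, 5, 10, 36] [329.75, 193.08] [329.8 193.3] [9.1 3.7] 81.9 z66 [0.6257 0.0292 0.066 ] z51 [0.6289 0.0287 0.051 ]
black [343, 198, 3, 12, 17] [343.94, 203.76] [344.  203.5] [11.2  1.5] 80.5 z66 [6.027e-01 6.000e-04 6.600e-02] z51 [ 6.056e-01 -2.000e-04  5.100e-02]
black [377, 207, 14, 37, 116] [381.7, 222.24] [383.5 225. ] [36. 13.] 90.0 z66 [ 0.5624 -0.0756  0.066 ] z51 [ 0.5648 -0.0774  0.051 ]
black [359, 208, 3, 2, 6] [360.0, 208.5] [360.  208.5] [1. 2.] 90.0 z66 [ 0.592  -0.0321  0.066 ] z51 [ 0.5948 -0.0333  0.051 ]
black [369, 209, 14, 46, 129] [373.02, 233.51] [372.6 232.4] [46.6  7.5] 75.7 z66 [ 0.5395 -0.0569  0.066 ] z51 [ 0.5416 -0.0585  0.051 ]
black [342, 213, 7, 46, 67] [344.54, 235.54] [344.6 235.6] [45.4  1.5] 82.9 z66 [0.5367 0.0014 0.066 ] z51 [0.5388 0.0006 0.051 ]
black [260, 219, 3
[... 2875 characters left out ...]
.0 z66 [0.6036 0.1736 0.066 ] z51 [0.5917 0.1727 0.051 ]
black [333, 277, 49, 13, 299] [356.98, 283.33] [357.1 283.3] [48.4  6.5] 7.8 z66 [0.63   0.1432 0.066 ] z51 [0.6185 0.1418 0.051 ]
black [266, 285, 6, 5, 12] [268.33, 287.33] [268.2 287.9] [4.5 4. ] 63.4 z66 [ 0.6774 -0.0033  0.066 ] z51 [ 0.6668 -0.0074  0.051 ]
black [273, 288, 4, 3, 5] [274.6, 288.8] [274.5 289. ] [0.7 3.5] 45.0 z66 [0.6777 0.0081 0.066 ] z51 [0.6671 0.0042 0.051 ]
black [278, 288, 5, 4, 6] [280.33, 289.67] [280.  289.5] [4.9 0.9] 26.6 z66 [0.677  0.0182 0.066 ] z51 [0.6664 0.0144 0.051 ]
black [290, 289, 41, 9, 116] [309.88, 293.24] [310.  293.4] [40.6  4. ] 8.1 z66 [0.6715 0.0693 0.066 ] z51 [0.6608 0.0665 0.051 ]
```

View pics/z1.png

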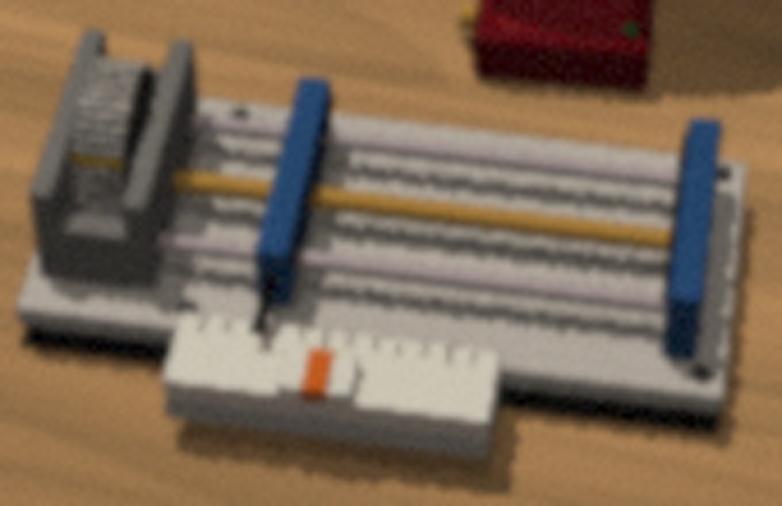

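```bash
python3 - <<'E'
from m import *
s=cams.snapshot('top'); c=cams.snapshot('scene')
f=lambda x,y:(x/4.8+245,y/4.8+175)
for n,p,z in [('wheel',(680,262),.092),('cheekL mid',(627,268),.078),('cheekR mid',(722,257),.078),('cheekL far',(620,157),.078),('cheekL near',(638,380),.078),('cheekR far',(708,147),.078),('cheekR near',(735,368),.078),('ptip',(472,113),.051),('fixed far',(100,215),.066),('fixed near',(127,447),.066),('mov far',(485,172),.066),('mov near',(510,402),.066),('mark',(412,112),.051)]:
    print(n,onz(s,*f(*p),z).round(4))
g=lambda x,y:(x/4.6+225,y/4.6+195)
for n,p,z in [('cheekL far',(95,35),.078),('cheekL near',(45,190),.078),('cheekR far',(180,42),.078),('cheekR near',(135,205),.078),('mark',(323,350),.051),('ptip',(262,325),.051)]:
    print('sc',n,onz(c,*g(*p),z).round(4))
for W in [(.546,-.082,.096),(.549,-.082,.096)]:
    print(proj(s,W),proj(c,W))
E
```

```text
wheel [ 0.5432 -0.0818  0.092 ]
cheekL mid [ 0.5432 -0.0611  0.078 ]
cheekR mid [ 0.5469 -0.1015  0.078 ]
cheekL far [ 0.5908 -0.06    0.078 ]
cheekL near [ 0.4956 -0.0639  0.078 ]
cheekR far [ 0.5943 -0.0975  0.078 ]
cheekR near [ 0.4997 -0.1049  0.078 ]
ptip [0.6166 0.0007 0.051 ]
fixed far [0.5729 0.1616 0.066 ]
fixed near [0.4735 0.1515 0.066 ]
mov far [ 0.5878 -0.0032  0.066 ]
mov near [ 0.4888 -0.0107  0.066 ]
mark [0.6177 0.0267 0.051 ]
sc cheekL far [ 0.5022 -0.1034  0.078 ]
sc cheekL near [ 0.5902 -0.0942  0.078 ]
sc cheekR far [ 0.4969 -0.0678  0.078 ]
sc cheekR near [ 0.5886 -0.0572  0.078 ]
sc mark [0.6197 0.0284 0.051 ]
sc ptip [0.6137 0.0017 0.051 ]
(np.float64(386.9309723013912), np.float64(227.87848848911267)) (np.float64(248.1753234020876), np.float64(213.93167311179621))
(np.float64(386.8701281043738), np.float64(226.3950639646522)) (np.float64(247.65144380802747), np.float64(215.0578573779988))
```

>>> step_arm(
  motion=[0.695, 0.942, 0, 0, 0, 0.0846, 0, 0.695, 0.942, 0, 0, 0, 0.0846, 0, 0.695, 0.942, 0, 0, 0, 0.0846, 0, 0.695, 0.942, 0, 0, 0, 0.0846, 0, 0.695, 0.942, 0, 0, 0, 0.0846, 0, 0.695, 0.942, 0, 0, 0, 0.0846, 0, 0.695, 0.942, 0, 0, 0, 0.0846, 0, 0.695, 0.942, 0, 0, 0, 0.0846, 0, 0.695, 0.942, 0, 0, 0, 0.0846, 0, 0.695, 0.942, 0, 0, 0, 0.0846, 0, 0.695, 0.942, 0, 0, 0, 0.0846, 0, 0.695, 0.942, 0, 0, 0, 0.0846, 0, 0.695, 0.942, 0, 0, 0, 0.0846, 0, 0.695, 0.942, 0, 0, 0, 0.0846, 0, 0.695, 0.942, 0, 0, 0, 0.0846, 0, 0, 0, -0.5, 0, 0, 0, 0, 0, 0, -0.5, 0, 0, 0, 0, 0, 0, 0, 0, 0, 0, 0],
)

```text
clock: 2.6
tool_pos: [0.5218, -0.0849, 0.2724]
tcp_rot: [-1.569, -0.067, 0.072]
force: [0.8, -1.0, -0.5]
width: 0.0001
```

```bash
python3 - <<'E'
from h import *
from scipy.spatial.transform import Rotation as R
st=robot.get_state(); print(st['clock'],st['tool_pos'],R.from_rotvec(st['tcp_rot']).as_matrix().round(3).tolist(),st['force'],st['width'])
w=snap('wrist','w1.png'); s=snap('scene','s1.png');t=snap('top','t1.png')
a=s['image'][120:300,180:420,::-1]
cv2.imwrite('pics/z2.png',cv2.resize(a,None,fx=3.3,fy=3.3,interpolation=cv2.INTER_CUBIC))
E
```

```text
2.6 [ 0.52177682 -0.08490084  0.27237997] [[0.996, -0.003, -0.088], [0.088, 0.001, 0.996], [-0.003, -1.0, 0.001]] [ 0.75791156 -1.02936043 -0.5187768 ] 8.616593813653258e-05
```

View pics/z2.png

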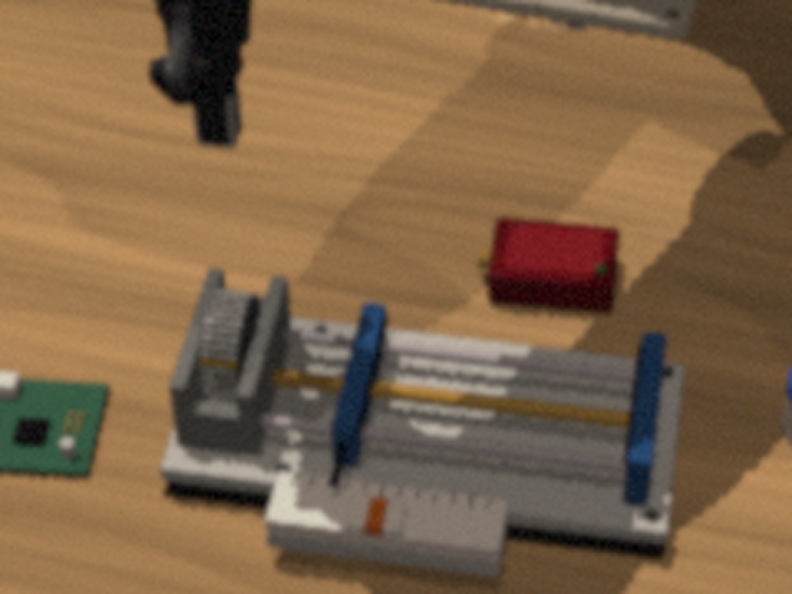

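View pics/w1.png

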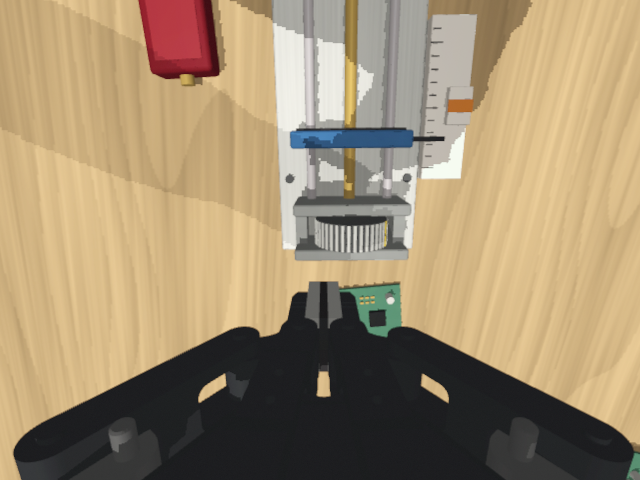

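```bash
python3 - <<'E'
from h import *
s=cams.snapshot('wrist')
print(np.array(s['extrinsics']).round(4).tolist(), s['cx'],s['cy'])
for n,p,z in [('wheel L',(316,235),.080),('wheel R',(388,235),.080),('wheel mid',(351,232),.094),('cheekN far',(410,205),.078),('cheekN L',(294,208),.078),('cheekS L',(296,252),.078),('cheekS R',(408,252),.078),('ptip',(443,139),.051),('mark',(449,105),.051),('bar pointer base',(415,139),.051)]: print(n,onz(s,*p,z).round(4))
st=robot.get_state();t=st['tool_pos']
print('tip proj',proj(s,t-[0,0,.073]),'crown',proj(s,(.545,-.082,.096)))
E
```

```text
[[0.9961, 0.0853, 0.0241, 0.517], [0.0887, -0.9588, -0.27, -0.0168], [0.0001, 0.2711, -0.9626, 0.3449], [0.0, 0.0, 0.0, 1.0]] 323.1492860390761 240.78108198290855
wheel L [ 0.5173 -0.0866  0.08  ]
wheel R [ 0.5765 -0.0814  0.08  ]
wheel mid [ 0.5443 -0.0781  0.094 ]
cheekN far [ 0.5911 -0.0554  0.078 ]
cheekN L [ 0.4977 -0.0661  0.078 ]
cheekS L [ 0.5018 -0.1034  0.078 ]
cheekS R [ 0.5958 -0.0951  0.078 ]
ptip [ 0.6175 -0.001   0.051 ]
mark [0.6174 0.0259 0.051 ]
bar pointer base [ 0.5939 -0.0031  0.051 ]
tip proj (np.float64(322.27171374423153), np.float64(298.1021258877707)) crown (np.float64(351.56731277347143), np.float64(237.54222762604132))
```

>>> step_arm(
  motion=[0.4, 0.06, 0, 0, 0, 0, 0, 0.4, 0.06, -0.8, 0, 0, 0, 0, 0, 0, -0.8, 0, 0, 0, 0, 0, 0, -0.8, 0, 0, 0, 0, 0, 0, -0.6, 0, 0, 0, 0, 0, 0, -0.3, 0, 0, 0, 0, 0, 0, 0, 0, 0, 0, 0],
)

```text
clock: 3.68
tool_pos: [0.547, -0.0808, 0.1747]
tcp_rot: [-1.569, -0.07, 0.071]
force: [-0.7, -0.2, 0.4]
width: -0.0
```

>>> step_arm(
  motion=[0, 0, -0.05, 0, 0, 0, 0, 0, 0, -0.05, 0, 0, 0, 0],
)

```text
clock: 3.92
tool_pos: [0.5471, -0.0809, 0.1725]
tcp_rot: [-1.57, -0.072, 0.07]
force: [0.3, 0.0, 0.2]
width: 0.0003
```

>>> step_arm(
  motion=[0, 0, -0.05, 0, 0, 0, 0, 0, 0, -0.05, 0, 0, 0, 0],
)

```text
clock: 4.18
tool_pos: [0.5468, -0.0808, 0.1689]
tcp_rot: [-1.57, -0.071, 0.071]
force: [0.1, -0.8, -0.2]
width: -0.0
```

>>> step_arm(
  motion=[0, 0, -0.04, 0, 0, 0, 0, 0, 0, 0, 0, 0, 0, 0],
)

```text
clock: 4.42
tool_pos: [0.5468, -0.0808, 0.1679]
tcp_rot: [-1.57, -0.071, 0.07]
force: [-1.8, -0.3, 4.6]
width: 0.0
```

>>> step_arm(
  motion=[0, 0, -0.04, 0, 0, 0, 0, 0.16, 0.015, 0, 0, 0, 0, 0, 0.16, 0.015, 0, 0, 0, 0, 0],
)

```text
clock: 4.8
tool_pos: [0.5568, -0.0799, 0.1666]
tcp_rot: [-1.57, -0.071, 0.07]
force: [-1.2, 0.2, 3.7]
width: 0.0003
```

>>> step_arm(
  motion=[0.16, 0.015, 0, 0, 0, 0, 0, 0.16, 0.015, 0, 0, 0, 0, 0],
)

```text
clock: 5.05
tool_pos: [0.5663, -0.0789, 0.1661]
tcp_rot: [-1.569, -0.07, 0.071]
force: [0.3, 0.1, 0.6]
width: -0.0001
```

```bash
cat > g.py <<'E'
from m import *
import sys
def gap(tag):
    s=cams.snapshot('wrist'); im=s['image']; cv2.imwrite(f'pics/{tag}.png',im[:,:,::-1])
    return s
if __name__=='__main__':
    gap(sys.argv[1]); st=robot.get_state(); print(st['clock'],st['tool_pos'].round(4),st['force'].round(2))
E
python3 g.py w2
```

```text
5.1 [ 0.5667 -0.079   0.166 ] [ 0.89 -1.02 -0.23]
```

View pics/w2.png

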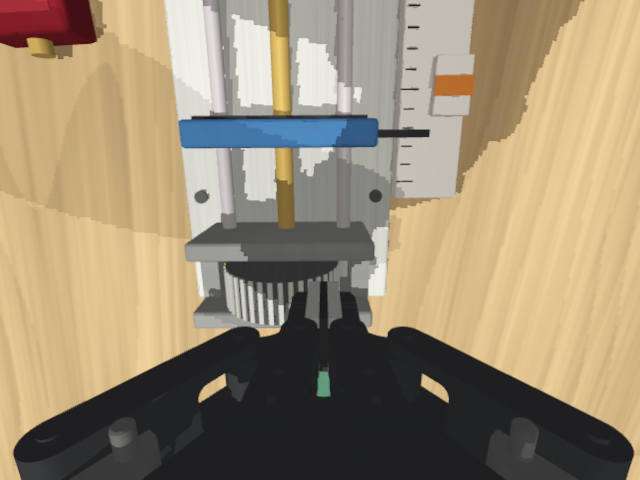

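>>> step_arm(
  motion=[0, 0, 0.35, 0, 0, 0, 0, -0.75, -0.067, 0, 0, 0, 0, 0, -0.74, -0.067, 0, 0, 0, 0, 0, 0, 0, -0.35, 0, 0, 0, 0, 0.2, 0.018, -0.07, 0, 0, 0, 0, 0.2, 0.018, 0.047, 0, 0, 0, 0, 0.2, 0.018, 0.01, 0, 0, 0, 0],
)

```text
clock: 5.98
tool_pos: [0.5406, -0.0812, 0.1665]
tcp_rot: [-1.569, -0.072, 0.07]
force: [-2.2, 1.8, 4.6]
width: -0.0004
```

>>> step_arm(
  motion=[0.2, 0.018, 0, 0, 0, 0, 0, 0.2, 0.018, 0, 0, 0, 0, 0, 0.2, 0.018, -0.01, 0, 0, 0, 0],
)

```text
clock: 6.35
tool_pos: [0.5579, -0.0797, 0.1658]
tcp_rot: [-1.569, -0.071, 0.071]
force: [0.2, 1.7, 3.2]
width: -0.0
```

>>> step_arm(
  motion=[0.2, 0.018, -0.047, 0, 0, 0, 0, 0.2, 0.018, -0.093, 0, 0, 0, 0],
)

```text
clock: 6.6
tool_pos: [0.5699, -0.0787, 0.1615]
tcp_rot: [-1.57, -0.071, 0.07]
force: [0.0, 0.8, 2.2]
width: 0.0002
```

```bash
python3 g.py w3
```

```text
6.65 [ 0.5703 -0.0788  0.1609] [1.54 0.33 3.41]
```

View pics/w3.png

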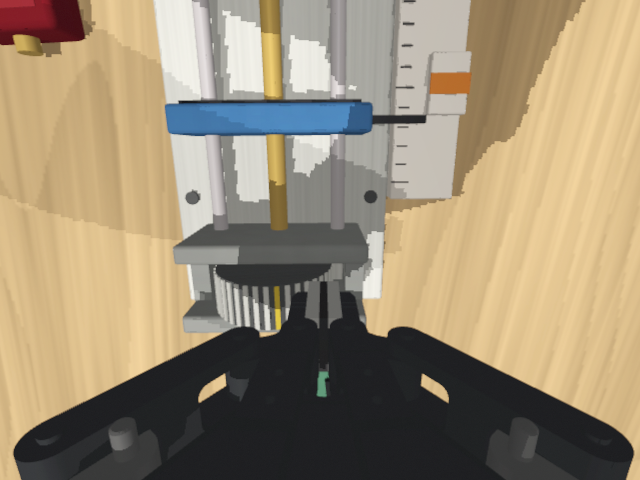

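```bash
cat > g.py <<'E'
from m import *
import sys
ey=np.array([-.091,.9958,0])
def gap(tag,z=.051):
    s=cams.snapshot('wrist'); im=s['image']; cv2.imwrite(f'pics/{tag}.png',im[:,:,::-1])
    M=masks(im); o=[b for b in blobs(M['orange'],60) if b[1][1]<300 and b[1][0]>380]
    o=max(o,key=lambda b:b[0][4]); 
    x0,y0,w,h,a=o[0]; band=(x0+1.,o[1][1])
    # black pointer tip: dark thin blob just left of / near band column
    g=im.max(2); r=np.zeros_like(g); c0=x0-45; c1=x0+4; r[20:220,c0:c1]=255
    bl=[b for b in blobs(cv2.inRange(im,(0,0,0),(62,62,62))&r,15)]
    for b in bl: print('blk',b[0],b[1])
    print('band',o[0],o[1])
    if bl:
        b=max(bl,key=lambda b:b[0][4]+b[0][2]*5); tip=(b[0][0]+b[0][2]-1,b[1][1])
        P=onz(s,*tip,z);Q=onz(s,*band,z); print('tip',P.round(4),'mark',Q.round(4),'gap mm',round(1000*float((Q-P)@ey),2))
if __name__=='__main__':
    gap(sys.argv[1]); st=robot.get_state(); print(st['clock'],st['tool_pos'].round(4),st['force'].round(2))
E
python3 g.py w4
```

```text
blk [385, 115, 40, 8, 319] [404.44, 118.49]
band [430, 72, 41, 21, 788] [449.8, 82.46]
tip [0.6148 0.0082 0.051 ] mark [0.6153 0.0252 0.051 ] gap mm 16.89
6.7 [ 0.57   -0.0789  0.1611] [2.72 0.52 1.74]
```

>>> step_arm(
  motion=[0, 0, 0.45, 0, 0, 0, 0, -0.8, -0.072, 0, 0, 0, 0, 0, -0.8, -0.072, 0, 0, 0, 0, 0, 0, 0, -0.3, 0, 0, 0, 0, 0.2, 0.018, -0.06, 0, 0, 0, 0, 0.2, 0.018, 0.047, 0, 0, 0, 0, 0.2, 0.018, 0.01, 0, 0, 0, 0, 0.2, 0.018, 0, 0, 0, 0, 0, 0.2, 0.018, 0, 0, 0, 0, 0, 0.2, 0.018, -0.01, 0, 0, 0, 0, 0.2, 0.018, -0.047, 0, 0, 0, 0, 0.2, 0.018, -0.093, 0, 0, 0, 0],
)

```text
clock: 8.2
tool_pos: [0.5698, -0.0786, 0.1614]
tcp_rot: [-1.57, -0.071, 0.07]
force: [0.5, 1.0, 3.0]
width: -0.0002
```

```bash
python3 g.py w5
```

```text
blk [385, 102, 42, 8, 324] [405.05, 105.37]
band [430, 73, 41, 21, 782] [450.02, 83.44]
tip [0.6144 0.0148 0.051 ] mark [0.6151 0.0251 0.051 ] gap mm 10.21
8.25 [ 0.5703 -0.0787  0.1609] [2.15 1.62 1.67]
```

>>> step_arm(
  motion=[0, 0, 0.45, 0, 0, 0, 0, -0.8, -0.072, 0, 0, 0, 0, 0, -0.8, -0.072, 0, 0, 0, 0, 0, 0, 0, -0.3, 0, 0, 0, 0, 0.2, 0.018, -0.06, 0, 0, 0, 0, 0.2, 0.018, 0.047, 0, 0, 0, 0, 0.2, 0.018, 0.01, 0, 0, 0, 0, 0.2, 0.018, 0, 0, 0, 0, 0, 0.2, 0.018, 0, 0, 0, 0, 0, 0.2, 0.018, -0.01, 0, 0, 0, 0, 0.2, 0.018, -0.047, 0, 0, 0, 0, 0.2, 0.018, -0.093, 0, 0, 0, 0],
)

```text
clock: 9.75
tool_pos: [0.5699, -0.0786, 0.1613]
tcp_rot: [-1.57, -0.071, 0.07]
force: [0.2, 2.5, 2.6]
width: 0.0
```

```bash
python3 g.py w6
```

```text
blk [385, 87, 43, 9, 346] [405.77, 90.53]
band [430, 73, 41, 21, 778] [450.01, 83.37]
tip [0.6137 0.0217 0.051 ] mark [0.6151 0.0251 0.051 ] gap mm 3.29
9.8 [ 0.5703 -0.0787  0.1608] [0.8  0.52 3.65]
```

View pics/w6.png

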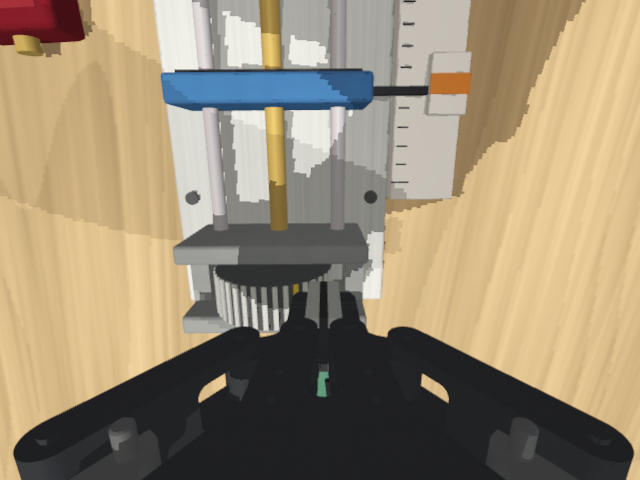

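>>> step_arm(
  motion=[0, 0, 0.45, 0, 0, 0, 0, -0.6, -0.054, 0, 0, 0, 0, 0, -0.6, -0.054, 0, 0, 0, 0, 0, 0, 0, -0.3, 0, 0, 0, 0, 0, 0, 0, 0, 0, 0, 0, 0.2, 0.018, 0, 0, 0, 0, 0, 0.2, 0.018, 0, 0, 0, 0, 0, 0.2, 0.018, 0, 0, 0, 0, 0, 0.2, 0.018, 0, 0, 0, 0, 0, 0, 0, 0, 0, 0, 0, 0],
)

```text
clock: 11.05
tool_pos: [0.5583, -0.0797, 0.1659]
tcp_rot: [-1.57, -0.072, 0.07]
force: [1.7, -0.8, 4.1]
width: -0.0
```

```bash
python3 g.py w7
```

```text
blk [403, 81, 45, 9, 388] [424.15, 84.9]
band [448, 76, 40, 19, 717] [467.63, 84.98]
tip [0.6132 0.025  0.051 ] mark [0.6143 0.0251 0.051 ] gap mm -0.04
11.1 [ 0.558  -0.0798  0.166 ] [2.12 0.49 4.55]
```

>>> step_arm(
  motion=[0, 0, 0.3, 0, 0, 0, 0, 0, 0, 0.6, 0, 0, 0, 0, 0, 0, 1, 0, 0, 0, 0, 0, 0, 1, 0, 0, 0, 0, 0, 0, 0.5, 0, 0, 0, 0, 0, 0, 0, 0, 0, 0, 0, 0, 0, 0, 0, 0, 0, 0],
)

```text
clock: 11.98
tool_pos: [0.5568, -0.0797, 0.2668]
tcp_rot: [-1.569, -0.069, 0.072]
force: [-0.4, 0.4, -0.9]
width: 0.0
```

```bash
python3 g.py w8; python3 - <<'E'
from h import *
t=snap('top','t8.png');s=snap('scene','s8.png');w=cv2.imread('pics/w8.png')
a=cv2.resize(w[40:240,330:530],(400,400),interpolation=cv2.INTER_CUBIC)
b=cv2.resize(s['image'][225:305,245:325,::-1],(400,400),interpolation=cv2.INTER_CUBIC)
cv2.imwrite('pics/c8.png',np.hstack([a,b]))
E
```

```text
blk [372, 106, 33, 5, 150] [387.1, 107.8]
blk [366, 177, 6, 8, 29] [368.1, 180.45]
band [407, 102, 25, 12, 291] [419.37, 107.55]
tip [0.6128 0.0251 0.051 ] mark [0.616  0.0255 0.051 ] gap mm 0.18
12.025 [ 0.5568 -0.0797  0.2666] [-0.67  0.64  0.02]
```

View pics/c8.png

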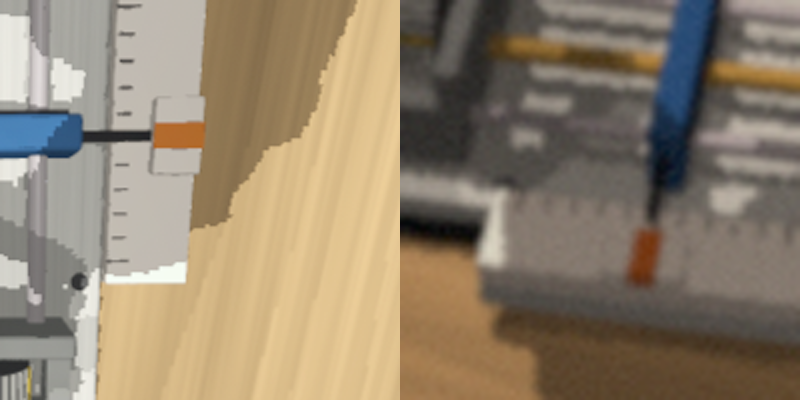

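View pics/s8.png

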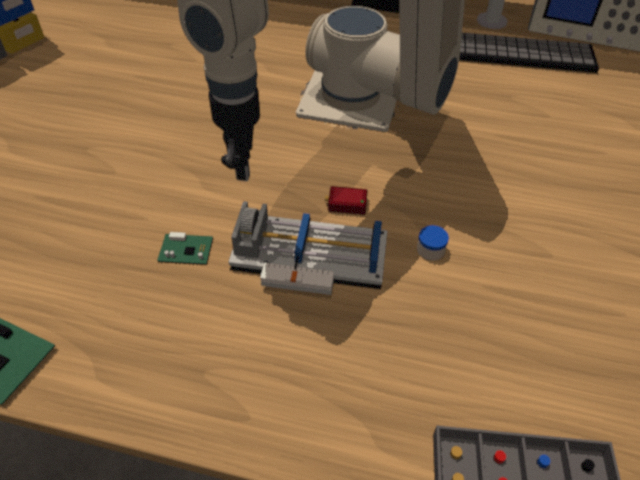

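The pointer lines up with the middle of the orange band in both views: wrist pointer row 107.8 against band row 107.6. The board, module and jar show no shift, and the finger is about 100 mm clear of the wheel.

```bash
python3 -c "
from rig import robot
print(robot.job_done())"
```

```text
the job is handed in; nothing more can be done
None
```

The job is handed in: the black pointer now stands wholly inside the orange band, and the finger is clear of the holder. I pressed the closed fingertips on the wheel crown with about 3–5 N and rolled it to the holder's +x. It took one short stroke, three full strokes and one 24 mm stroke to finish, ending at about 12 s.

- **Position:** the wrist camera put the pointer-to-band offset at about 27 mm at the start, −0.04 mm at the end of the last stroke, and +0.18 mm after I lifted off. The allowance is ±3 mm. The scene camera's picture, judged by eye, agrees.
- **Surroundings:** by eye in the scene camera, the board, module and jar have not moved. I did not measure their positions. The finger is about 100 mm above the wheel, and the force there reads about zero.
- **Slip:** in the first short stroke the finger lost contact near the end. I then followed the wheel's arc, which gave a steady 6.7–6.9 mm of jaw travel on each of the two full strokes measured separately.

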